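# Make a bench grinder safe and hold its spindle lock for a wheel change

## Robot

A 6-joint arm with a two-finger parallel gripper is mounted at the origin on the work surface. World frame = base frame: x ahead of the robot, y to its left, z up, the work surface at z = 0. Lengths are in m, angles in rad, forces in N, time in s.
With the tool pointing down it reaches from about 0.225 to 0.725 m from the base axis. Payload 3.1 kg.
Tool frame: the origin (TCP) lies between the finger pads; the fingertips stand 17 mm ahead of it and the grasp point (between the pads) lies 2 mm behind it (robot.tip_reach is the distance from the TCP to the fingertips, in m); z points along the fingers, x is the direction in which the jaws open and shut, and the axes are right-handed (so a half turn about z gives the same grasp; the last joint's range is limited). The gripper opens to 85 mm and grips with 20 to 120 N. Pads are 22 mm wide; open, the fingers measure 114 mm over their backs; the gripper's body (76 mm by 85 mm) begins 54 mm behind the grasp point. The pads swing forward as they close: fully open they stand 13 mm farther back than shut.
Start: joints at [-1.47, 0.048, 0.099, 1.622, 0, 1.443], TCP at [0.119, -0.511, 0.248] pointing down, gripper open.
Joint ranges: [-2.91, 2.91], [-0.99, 1.94], [-1.21, 1.42], [-2.12, 2.29], [-1.49, 1.47], [-3.14, 3.14]. Speed limits (rad/s): [2.79, 2.79, 3.14, 3.14, 3.14, 3.14].

## Interface

Orientations are given as a 3x3 rotation matrix whose columns are the frame's x, y, z axes.
In Python, from cell import robot gives the robot as it stands.
- The arm moves only by the tool apply_moves, never from a script. Its arguments are lists of equal length, an entry for each row: "delta_rot": the turn, a rotation vector about the tool's x, y, z in units of 10 degrees (1.0 is 10 degrees), a list of three; "xyz": the shift along the tool's x, y, z in units of 60 mm (1.0 is 60 mm), a list of three; "gripper": the opening, from -1 (shut) to 1 (fully open), so that 0 is half open. In form: {"delta_rot": [[ax, ay, az], ...], "xyz": [[dx, dy, dz], ...], "gripper": [gripper, ...]}. A call has 1 to 5 rows; each row shifts and turns the commanded pose from where the row before left it, along the tool's axes as they then stand; what a row does not reach is not made up. A row lasts 1/8 s, in which the tool goes at most 62.5 mm and 10.7 degrees, less where a joint would pass 70% of its speed; a pose out of reach is approached as far as the arm can. A call is refused whole if a number of a shift passes 1 or a number of a turn 1, either way. A call with a gripper value outside its range is refused whole. The fingers move at their own pace and stop on an object; "grip_force" is the grip in N (left out, the last holds). Time passes only in rows, so rows that do not move let the fingers close. It gives the time, the measured TCP pose, the force and the opening at its end, in the units of the state.
- robot.observe(): the state, without advancing time (a new reading comes with each control period).
- robot.snapshot(name): name is "scene" or "top" or "wrist"; returns the picture (420x560x3 uint8, blue, green, red); there is no depth.
- robot.calibration(name): a dict with "fx", "fy", "cx", "cy" (pixels), "position" and "rotation" of the camera in the world. Camera axes: x right, y up, looking along -z (the intrinsics and any distortion apply to the point x, -y, -z); pixel columns grow to the right and rows downward; lengths in m; the calibration is good to about 2 mm. A picture is of the moment at which its call begins: read the wrist's pose just before it. calibration takes no time and is no camera call; for the wrist camera it gives the pose at the moment of the call.
- robot.sign_off(): hands the job in, once; it reports no verdict.
Trained networks look in the newest picture that a camera, given by its name, has taken for a name from the list of things; names that differ only in an ending like _2 or _b are one class to them, and where a whole thing is asked for, a point or a joint stands for the part that bears it (a point fixed in the world has none). Each returns a list of dicts, best first, with "p" (0 to 1); they miss things now and then, are a little off and sometimes report something else, mostly with a low value. They report only what shows in the picture. A call takes as long as a camera call. They do not tell look-alikes from the thing itself.
- robot.boxes_of(label, camera): "xyz" ([x, y, z] in m, in world coordinates, good to about 4 mm: the middle of the surface that is visible of it).
The state is a dict: "time_s": time; "q": joint angles; "joint_velocities": joint speeds; "effort": joint torques, N m; "tool_pos": TCP position; "ee_rot": TCP orientation; "force": force on the tool from outside, world axes, zero at the start; "ft_torque": the same for the moment, N m; "grip_width": opening from 0.0 (shut) to 1.0 (fully open).
Only numpy, scipy, OpenCV 4.12 (cv2) and the standard library are available. Lean on these libraries where they do the work, as an engineer would, in place of code of your own. Each camera call takes 0.05 s, during which the arm holds its last target.

## Task

The power is out and the grinder's wheel stands still, but the grinder and its dust extractor are both still switched on: make them safe for a wheel change. Press the grinder's rocker switch over to off by its raised end, then push the extractor's mushroom stop button fully down, where it stays, and then push the spindle-lock button on top of the grinder fully in and keep it held in with your fingers: you finish while still holding it, so that a colleague can undo the wheel nut. Press gently, do not press the start button, and leave the loose things on and around the machines where they stand.

Things in the scene. Friction and masses are not known exactly. Their poses are not given: they have to be found in the camera images.
- grinder: Fixed bench grinder. Origin on the bench under its base, z up; front faces its own -x, roughly the robot. Base 200 mm (x) by 410 mm (y -200 to +210), flat deck 70 mm up. Along y: motor y -80 to +50, 58 mm radius, top 203 mm; dark spindle head y -157 to -79, top 185 mm; wheel guard y -199 to -157, top 221 mm, tool rest in front to x -118. Deck y +50 to +210 free but for rocker and collet holder.
- rocker (a joint): Grey rocker switch on the deck, 26 mm (grinder y) by 42 mm (grinder x), pivot along y at (-20, 140, 79) mm in the grinder's frame; its top a shallow V. Value in rad: 0 = on (start; far +x half down and level, near half standing up 0.35), 0.35 = off (near half down and level, top 79 mm above bench, bezel 74 mm). Pressing the raised near end with 3 to 5 N tips it; it stays where it is left.
- rocker_near_end (a point): Point on the rocker's top, on the half nearer the robot (grinder -x), 15 mm from the pivot: the end to press. It is about 84 mm above the bench while on and 79 mm once off.
- rocker_far_end (a point): The same point on the far half (grinder +x), which is down while the switch is on.
- lock (a joint): Spindle-lock button: upright round steel button, 20 mm diameter, on top of the spindle head at (0, -118) mm in the grinder's frame, 38 mm from motor and guard. Value in m: 0 = out (top 205 mm above the bench), 0.008 = fully in (top 197 mm; 28 mm boss around it 191 mm). Pushed straight down, springs back when let go; 2 N starts it, 5 N takes it to its stop.
- lock_top (a point): Centre of the top of the spindle-lock button; moves down with it.
- station: Switch box of the dust extractor, a fixed grey box lying on the bench, 150 mm (x) by 85 mm (y) by 65 mm high, two buttons on its top. Origin on the bench under its centre, z up; at zero yaw its x points away from the robot. The mushroom stop is on the half nearer the robot (x -37 mm), the start button on the far half (x +37 mm). It stands left or right of the grinder.
- stop (a joint): Extractor's stop button: black mushroom head 40 mm in diameter, top 93 mm above the bench when out. Value in m: 0 = out, 0.006 = fully down (top at 87 mm). A push-and-stay button: pushed straight down with about 4 N, it stays where it is left.
- stop_top (a point): Centre of the top of the mushroom head; moves with it.
- start (a joint): Extractor's start button: small black button 22 mm in diameter, 74 mm above the bench, level with the top of the steel collar around it. Value in m: 0 = out, 0.005 = in. Not to be pressed.
- start_top (a point): Centre of the top of the start button.
- collet: Loose steel collet holder, round, 32 mm in diameter, 50 mm tall, standing on the grinder's free deck behind the rocker. Origin at the centre of its underside. Leave it.
- block: Loose dark steel block with a hole, 45 x 90 x 50 mm high, on the bench beyond the switch box. Origin at the centre of its underside. Leave it.
- can: Loose steel can, 60 mm in diameter, 110 mm tall, on the bench beyond the grinder. Origin at the centre of its underside. Leave it.
Things that resemble listed ones, but are neither listed nor needed, are in the scene too. There is more than one size of the station; the job needs the middle-sized.

How it is judged:
On the way, in this order (a step that is already met when the one before it is completed fails the run):
1. the grinder's rocker switch is over to off (value of joint rocker above 0.29 rad), for 0.2 s.
2. the extractor's stop button is fully down (value of joint stop above 0.0045 m), for 0.2 s.
3. the spindle-lock button is fully in (value of joint lock above 0.006 m), for 0.2 s.
At the end, for the whole second after the job is handed in: The rocker is over to off (over 0.29 of its 0.35 rad), the mushroom stop is down (over 4.5 mm down), and the fingers hold the spindle-lock button in (over 6 mm of its 8 mm, pushing on the grinder with over 1 N) to the end; the start button is out (value of joint rocker above 0.29 rad and value of joint stop above 0.0045 m and value of joint lock above 0.006 m and value of joint start below 0.001 m and contact force between the fingers and grinder above 1 N); the arm keeps its last pose, push and grip.
It fails at once if the spindle lock was pushed before both machines were switched off (value of joint lock above 0.003 m and (value of joint rocker below 0.22 rad or value of joint stop below 0.003 m)).
It fails at once if the extractor's start button was pressed (value of joint start above 0.002 m).
It fails at once if a machine was pushed roughly (over 60 N) (contact force between any of the arm, the fingers and grinder above 60 N or contact force between any of the arm, the fingers and station above 60 N).
It fails at once if a loose thing was moved or lifted (distance of any of collet, block, can from where it was at the start of the episode above 0.015 m or angle between any of collet, can's own z axis and vertical above 0.3 rad).
It also fails if it takes over 51 s, if anything falls off the work surface, if the arm or the gripper's body presses on something with over 40 N, if the wrist force passes 120 N, or if a joint passes its speed limit or range.

## Working session

There is one attempt and no reset: what is moved stays moved. The work goes in short steps, Python scripts to look and compute and a tool call to move; the robot and the scene stay as the last step left them, time stands still between calls to the robot, and variables do not carry over. Pictures are saved under pics/ and viewed, and the job is handed in when it is done.

Besides the shell and the picture viewer there is one more tool, called after "Call:" as a command line: name --argument value ..., lists and objects as JSON in quotes. apply_moves: Moves the arm, as the interface text tells. Its arguments: {"type":"object","properties":{"delta_rot":{"type":"array","items":{"type":"array","items":{"type":"number"}}},"xyz":{"type":"array","items":{"type":"array","items":{"type":"number"}}},"gripper":{"type":"array","items":{"type":"number"}},"grip_force":{"type":"number"}},"required":["delta_rot","xyz","gripper"]}

```bash
mkdir -p pics; ls; python3 - <<'E'
from cell import robot
import cv2
for n in ("scene","top","wrist"):
    cv2.imwrite(f"pics/{n}0.png",robot.snapshot(n)); c=robot.calibration(n); print(n,c)
o=robot.observe(); print(o)
E
```

```text
pics
scene {'fx': 414.2661442873552, 'fy': 414.2661442873552, 'cx': 276.8360076777963, 'cy': 207.918948205814, 'position': array([0.9561756 , 0.45297517, 0.91076808]), 'rotation': array([[-0.75235956, -0.51521548,  0.41049738],
       [ 0.65875178, -0.58945508,  0.46753481],
       [ 0.00108859,  0.62217017,  0.78288128]])}
top {'fx': 543.6087591996603, 'fy': 543.6087591996603, 'cx': 290.96831936762425, 'cy': 216.98587408832327, 'position': array([ 0.34585459, -0.0159981 ,  1.31685358]), 'rotation': array([[-0.00631848,  0.97989763, -0.1994009 ],
       [-0.9999619 , -0.00739257, -0.00464252],
       [-0.00602328,  0.19936397,  0.979907  ]])}
wrist {'fx': 322.8351653542247, 'fy': 322.8351653542247, 'cx': 278.30297470610765, 'cy': 209.11257748891796, 'position': array([ 0.19889062, -0.49346315,  0.37308612]), 'rotation': array([[ 0.22650911,  0.92135549,  0.31590771],
       [-0.97400778,  0.21478675,  0.0719409 ],
       [-0.00156965, -0.32399184,  0.94605857]])}
{'time_s': 0.15, 'q': array([-1.46981566e+00,  4.85871912e-02,  9.79440327e-02,  1.62202666e+00,
        1.01458690e-05,  1.44299390e+00]), 'joint_velocities': array([-1.49832759e-03, -9.35356497e-05,  4.35130352e-03,  2.73389831e-04,
        7.49253015e-04,  1.28133684e-03]), 'effort': array([ 7.25405152e-04, -3.39259207e+01,  3.20424485e+01,  1.54124288e-02,
       -2.83400741e-04, -5.96989338e-07]), 'tool_pos': array([ 0.1190089 , -0.51086258,  0.24737577]), 'ee_rot': array([[ 2.26792322e-01, -9.73943125e-01, -1.78770455e-04],
       [-9.73941371e-01, -2.26792256e-01,  1.86496610e-03],
       [-1.85691466e-03, -2.48848048e-04, -9.99998245e-01]]), 'force': array([-0.61340723,  0.22015319,  0.73099961]), 'ft_torque': array([-0.02736483,  0.00081136, -0.01079179]), 'grip_width': 0.9994137792045984}
```

View pics/scene0.png

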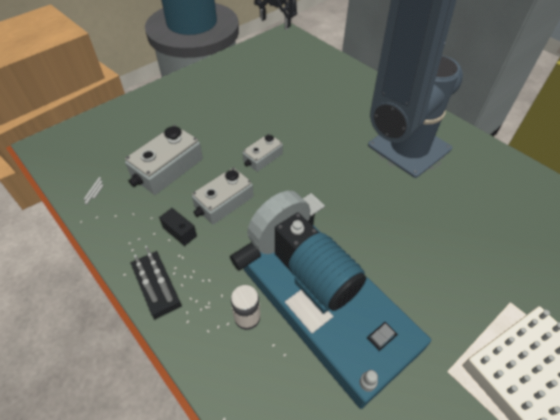

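View pics/top0.png

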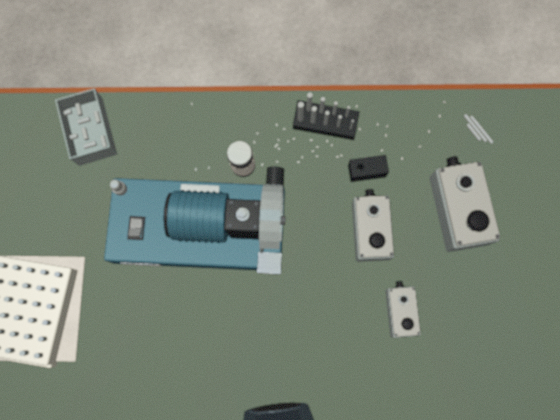

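```bash
python3 - <<'E'
from cell import robot
for l in ("rocker_near_end","rocker_far_end","stop_top","start_top","lock_top","collet","can","block","station","grinder"):
    for d in robot.boxes_of(l,"top"): print(l,{k:(v.round(4) if hasattr(v,'round') else v) for k,v in d.items()})
E
```

```text
rocker_near_end {'xyz': [0.5728, 0.3516, 0.0788], 'p': 0.53}
rocker_far_end {'xyz': [0.5756, 0.3506, 0.0741], 'p': 0.6}
rocker_far_end {'xyz': [0.7229, -0.1999, 0.0503], 'p': 0.36}
stop_top {'xyz': [0.5748, -0.4274, 0.1168], 'p': 0.72}
stop_top {'xyz': [0.5418, -0.2015, 0.0962], 'p': 0.54}
start_top {'xyz': [0.6164, -0.2069, 0.0703], 'p': 0.51}
lock_top {'xyz': [0.5847, 0.0926, 0.2101], 'p': 0.59}
collet {'xyz': [0.6649, 0.385, 0.0991], 'p': 0.76}
collet {'xyz': [0.6149, -0.2024, 0.0764], 'p': 0.53}
station {'xyz': [0.5747, -0.1991, 0.0625], 'p': 0.64}
station {'xyz': [0.6236, -0.4041, 0.0868], 'p': 0.59}
station {'xyz': [0.384, -0.2616, 0.0462], 'p': 0.58}
station {'xyz': [0.5754, 0.3503, 0.0804], 'p': 0.49}
grinder {'xyz': [0.5672, 0.1927, 0.0734], 'p': 0.82}
```

```bash
cat > h.py <<'E'
import numpy as np
from cell import robot
def ray(n,u,v,z):
    c=robot.calibration(n); d=c['rotation']@np.array([(u-c['cx'])/c['fx'],-(v-c['cy'])/c['fy'],-1.]); p=np.array(c['position'])
    return (p+d*(z-p[2])/d[2]).round(4)
def proj(n,P):
    c=robot.calibration(n); q=c['rotation'].T@(np.array(P)-c['position']); return (c['cx']-c['fx']*q[0]/q[2], c['cy']+c['fy']*q[1]/q[2])
E
python3 - <<'E'
import cv2,numpy as np
im=cv2.imread('pics/top0.png')
a=cv2.resize(im[165:285,100:300],None,fx=4,fy=4,interpolation=cv2.INTER_CUBIC)
b=cv2.resize(im[180:270,340:410],None,fx=6,fy=6,interpolation=cv2.INTER_CUBIC)
cv2.imwrite('pics/a.png',a);cv2.imwrite('pics/b.png',b)
E
```

```text
(no output)
```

View pics/a.png

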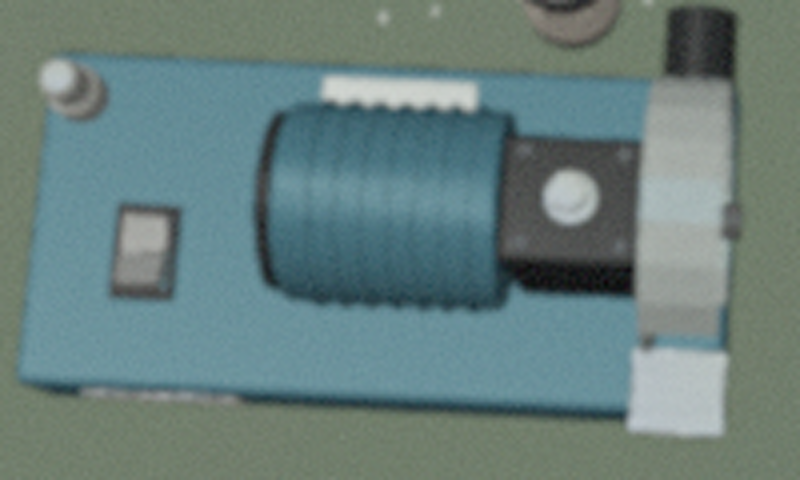

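View pics/b.png

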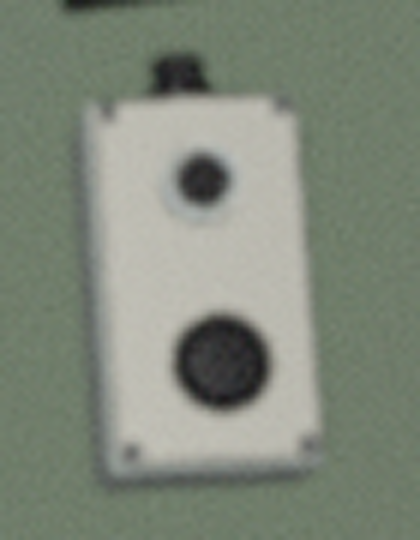

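```bash
python3 - <<'E'
from h import *
A=lambda x,y,z: ray('top',100+(x+.5)/4-.5,165+(y+.5)/4-.5,z)
B=lambda x,y,z: ray('top',340+(x+.5)/6-.5,180+(y+.5)/6-.5,z)
print('bezel',A(145,251,.074)); print('pivot corners',[A(*p,.074) for p in((121,206),(181,208),(173,298),(111,296))])
print('deck',A(62,56,.07),A(20,378,.07),A(628,410,.07))
lk=A(571,196,.205); print('lock',lk)
print('collet top',A(57,77,.12))
s=B(222,362,.093);t=B(204,180,.074);print('stop',s,'start',t,np.linalg.norm(s[:2]-t[:2]))
c=[B(*p,.065) for p in((90,98),(298,96),(110,467),(322,462))];print(c,np.mean(c,axis=0))
print(np.linalg.norm(c[0]-c[1]),np.linalg.norm(c[0]-c[2]))
print('mush diam',np.linalg.norm(B(174,362,.093)-B(270,362,.093)))
E
```

```text
bezel [0.5768 0.3511 0.074 ]
pivot corners [array([0.6037, 0.3665, 0.074 ]), array([0.6022, 0.3314, 0.074 ]), array([0.549 , 0.3335, 0.074 ]), array([0.5504, 0.3695, 0.074 ])]
deck [0.6959 0.4078 0.07  ] [0.5035 0.4208 0.07  ] [0.4826 0.0696 0.07  ]
lock [0.58   0.0908 0.205 ]
collet top [0.6695 0.3929 0.12  ]
stop [ 0.5402 -0.2047  0.093 ] start [ 0.615  -0.2033  0.074 ] 0.07481310045707233
[array([ 0.6504, -0.161 ,  0.065 ]), array([ 0.6505, -0.243 ,  0.065 ]), array([ 0.504 , -0.1643,  0.065 ]), array([ 0.5053, -0.2461,  0.065 ])] [ 0.57755 -0.2036   0.065  ]
0.08200006097558707 0.14643718789979543
mush diam 0.03640123624274317
```

The job's box is the middle one. The stop candidates are at px (377,240) on the middle box, (478,221) on the large box and (408,323) on the small box. The middle box measures 146x82 mm with 75 mm between its buttons, which fits the description. First I turn the jaw axis to the grinder's y, shut the fingers and rise.

Call:
apply_moves --delta_rot '[[0,0,-1],[0,0,-1],[0,0,-1],[0,0,-1],[0,0,-1]]' --xyz '[[0,0,-0.5],[0,0,-0.5],[0,0,-0.5],[0,0,0],[0,0,0]]' --gripper '[-1,-1,-1,-1,-1]' --grip_force 30

```text
time_s: 1.27
tool_pos: [0.1191, -0.5117, 0.3392]
ee_rot: [[0.894, -0.447, 0.0], [-0.447, -0.894, -0.002], [0.001, 0.001, -1.0]]
force: [0.4, -0.5, -0.1]
grip_width: 0.001
```

Call:
apply_moves --delta_rot '[[0,0,-1],[0,0,-1],[0,0,-1],[0,0,-1],[0,0,-1]]' --xyz '[[0,0,0],[0,0,0],[0,0,0],[0,0,0],[0,0,0]]' --gripper '[-1,-1,-1,-1,-1]'

```text
time_s: 1.9
tool_pos: [0.1191, -0.5114, 0.3384]
ee_rot: [[0.917, 0.398, 0.0], [0.398, -0.917, -0.0], [-0.0, 0.0, -1.0]]
force: [0.7, 0.6, -0.5]
grip_width: -0.0
```

Call:
apply_moves --delta_rot '[[0,0,-1],[0,0,-1],[0,0,-1],[0,0,-1],[0,0,-1]]' --xyz '[[0,0,0],[0,0,0],[0,0,0],[0,0,0],[0,0,0]]' --gripper '[-1,-1,-1,-1,-1]'

```text
time_s: 2.52
tool_pos: [0.1191, -0.5113, 0.3384]
ee_rot: [[0.285, 0.959, -0.0], [0.959, -0.285, -0.0], [-0.0, 0.0, -1.0]]
force: [0.6, -0.1, -0.9]
grip_width: -0.003
```

Call:
apply_moves --delta_rot '[[0,0,-1],[0,0,-0.33],[0,0,0]]' --xyz '[[0,0,0],[0,0,0],[0,0,0]]' --gripper '[-1,-1,-1]'

```text
time_s: 2.9
tool_pos: [0.119, -0.5114, 0.3384]
ee_rot: [[0.063, 0.998, -0.0], [0.998, -0.063, -0.0], [-0.0, -0.0, -1.0]]
force: [-1.3, 0.7, -0.1]
grip_width: -0.001
```

Call:
apply_moves --delta_rot '[[0,0,0],[0,0,0],[0,0,0],[0,0,0],[0,0,0]]' --xyz '[[0.9,0.4,0],[0.9,0.4,0],[0.9,0.4,0],[0.9,0.4,0],[0.9,0.4,0]]' --gripper '[-1,-1,-1,-1,-1]'

```text
time_s: 3.52
tool_pos: [0.2563, -0.2477, 0.3385]
ee_rot: [[0.065, 0.998, 0.001], [0.998, -0.065, -0.001], [-0.001, 0.001, -1.0]]
force: [1.7, -0.1, 0.3]
grip_width: -0.003
```

Call:
apply_moves --delta_rot '[[0,0,0],[0,0,0],[0,0,0],[0,0,0],[0,0,0]]' --xyz '[[0.9,0.4,0],[0.9,0.4,0],[0.9,0.4,0],[0.9,0.4,0],[0.9,0.4,0]]' --gripper '[-1,-1,-1,-1,-1]'

```text
time_s: 4.15
tool_pos: [0.393, 0.0145, 0.3387]
ee_rot: [[0.063, 0.998, 0.002], [0.998, -0.063, -0.001], [-0.001, 0.002, -1.0]]
force: [1.2, -0.6, 1.1]
grip_width: 0.001
```

Call:
apply_moves --delta_rot '[[0,0,0],[0,0,0],[0,0,0],[0,0,0],[0,0,0]]' --xyz '[[0.9,0.4,0],[0.9,0.4,0],[0.9,0.4,0],[0,0,0],[0,0,0]]' --gripper '[-1,-1,-1,-1,-1]'

```text
time_s: 4.78
tool_pos: [0.4741, 0.1696, 0.3382]
ee_rot: [[0.063, 0.998, -0.001], [0.998, -0.063, -0.001], [-0.001, -0.001, -1.0]]
force: [0.3, -1.2, -0.7]
grip_width: 0.0
```

```bash
python3 - <<'E'
from h import *
import cv2
print(robot.observe()['q'].round(3)); 
cv2.imwrite('pics/w1.png',robot.snapshot('wrist'))
c=robot.calibration('wrist')
G=np.array([.5874,.2086]);a=np.radians(-3.6);R=np.array([[np.cos(a),-np.sin(a)],[np.sin(a),np.cos(a)]])
for n,l in dict(pivot=(-.02,.14,.079),near=(-.035,.14,.084),far=(-.005,.14,.079),lock=(0,-.118,.205)).items():
    w=[*(G+R@l[:2]),l[2]];print(n,np.round(w,4),np.round(proj('wrist',w),1))
for l in("rocker_near_end","rocker_far_end"):print(l,robot.boxes_of(l,'wrist'))
E
```

```text
[ 2.110e-01  3.700e-02  2.690e-01  1.804e+00 -1.000e-03  2.730e-01]
pivot [0.5762 0.3496 0.079 ] [422.6 240.4]
near [0.5613 0.3505 0.084 ] [425.9 231.3]
far [0.5912 0.3486 0.079 ] [420.9 250.8]
lock [0.58   0.0908 0.205 ] [205.5 314.6]
rocker_near_end [{'xyz': [0.5725, 0.3501, 0.0786], 'p': 0.83}, {'xyz': [0.5756, -0.175, 0.0653], 'p': 0.6}]
rocker_far_end [{'xyz': [0.5751, 0.3479, 0.0768], 'p': 0.97}, {'xyz': [0.7158, -0.189, 0.0442], 'p': 0.52}]
```

View pics/w1.png

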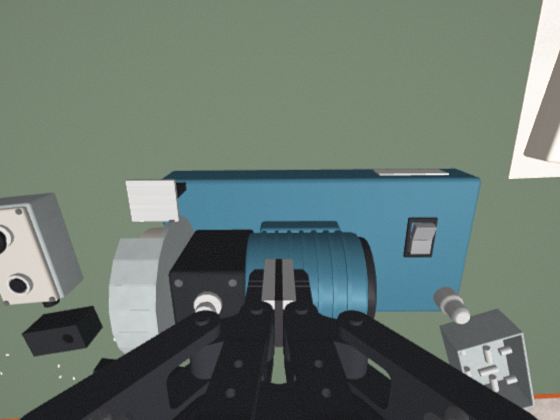

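Call:
apply_moves --delta_rot '[[0,0,0],[0,0,0],[0,0,0],[0,0,0],[0,0,0]]' --xyz '[[0.8,0.3,0],[0.8,0.3,0],[0.8,0.3,0],[0.7,0.31,0],[0,0,0.5]]' --gripper '[-1,-1,-1,-1,-1]'

```text
time_s: 5.55
tool_pos: [0.5628, 0.3536, 0.3079]
ee_rot: [[0.062, 0.998, 0.005], [0.998, -0.062, 0.003], [0.003, 0.005, -1.0]]
force: [-0.1, -1.0, -0.9]
grip_width: 0.001
```

Call:
apply_moves --delta_rot '[[0,0,0],[0,0,0],[0,0,0],[0,0,0],[0,0,0]]' --xyz '[[0,0,1],[0,0,1],[0,0,0.9],[0,0,0],[0,0,0]]' --gripper '[-1,-1,-1,-1,-1]'

```text
time_s: 6.18
tool_pos: [0.5601, 0.3507, 0.1377]
ee_rot: [[0.064, 0.998, 0.004], [0.998, -0.064, 0.002], [0.002, 0.004, -1.0]]
force: [0.0, 0.7, 0.0]
grip_width: -0.0
```

```bash
python3 - <<'E'
from h import *
import cv2
cv2.imwrite('pics/w2.png',robot.snapshot('wrist'))
im=robot.snapshot('scene');cv2.imwrite('pics/s2.png',cv2.resize(im[250:420,280:480],None,fx=3.5,fy=3.5))
o=robot.observe();print(o['tool_pos'],o['force'])
E
```

```text
[0.56165929 0.35184944 0.1401736 ] [-0.1528813  -1.12707748  0.3664405 ]
```

View pics/w2.png

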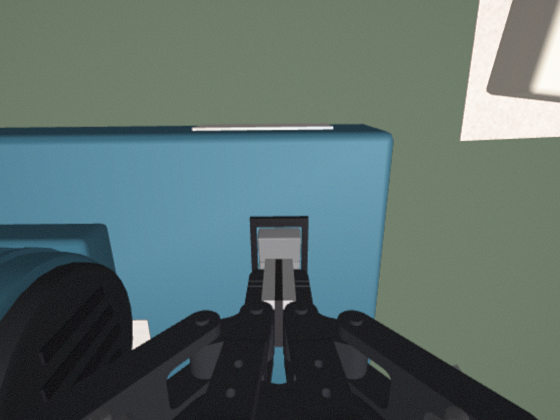

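View pics/s2.png

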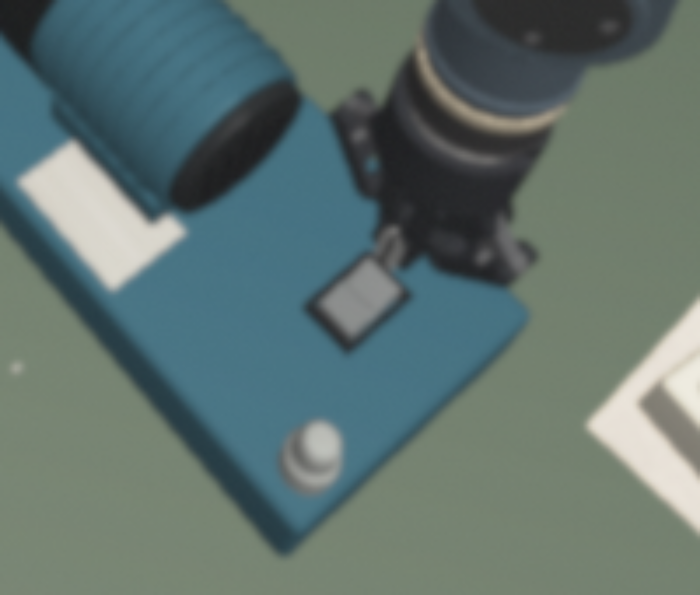

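Call:
apply_moves --delta_rot '[[0,0,0],[0,0,0],[0,0,0]]' --xyz '[[0,0,0.4],[0,0,0.1],[0,0,0]]' --gripper '[-1,-1,-1]'

```text
time_s: 6.65
tool_pos: [0.5594, 0.3513, 0.106]
ee_rot: [[0.063, 0.998, 0.002], [0.998, -0.063, 0.001], [0.001, 0.002, -1.0]]
force: [0.0, 1.0, -0.2]
grip_width: -0.003
```

Call:
apply_moves --delta_rot '[[0,0,0],[0,0,0],[0,0,0]]' --xyz '[[0,0,0.05],[0,0,0.04],[0,0,0]]' --gripper '[-1,-1,-1]'

```text
time_s: 7.02
tool_pos: [0.5588, 0.3514, 0.0998]
ee_rot: [[0.062, 0.998, 0.001], [0.998, -0.062, 0.001], [0.001, 0.001, -1.0]]
force: [0.0, 1.7, 2.3]
grip_width: -0.0
```

Call:
apply_moves --delta_rot '[[0,0,0],[0,0,0],[0,0,0],[0,0,0]]' --xyz '[[0,0,0.04],[0,0,0.03],[0,0,0],[0,0,0]]' --gripper '[-1,-1,-1,-1]'

```text
time_s: 7.52
tool_pos: [0.5585, 0.3515, 0.096]
ee_rot: [[0.062, 0.998, 0.001], [0.998, -0.062, 0.001], [0.001, 0.001, -1.0]]
force: [-2.2, 1.4, 6.6]
grip_width: 0.001
```

Call:
apply_moves --delta_rot '[[0,0,0],[0,0,0],[0,0,0]]' --xyz '[[0,0,0.03],[0,0,0],[0,0,0]]' --gripper '[-1,-1,-1]'

```text
time_s: 7.9
tool_pos: [0.5585, 0.3515, 0.096]
ee_rot: [[0.062, 0.998, 0.002], [0.998, -0.062, 0.002], [0.002, 0.001, -1.0]]
force: [-4.4, 0.0, 12.1]
grip_width: 0.002
```

```bash
python3 - <<'E'
from h import *
import cv2
im=robot.snapshot('scene');cv2.imwrite('pics/s3.png',cv2.resize(im[290:390,330:450],None,fx=5,fy=5))
E
```

```text
(no output)
```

View pics/s3.png

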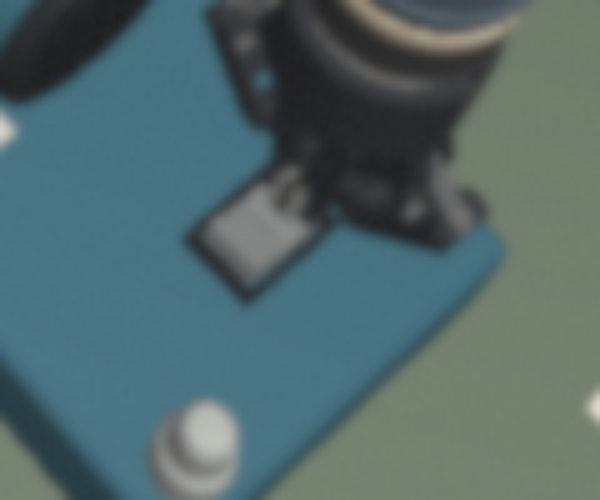

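Call:
apply_moves --delta_rot '[[0,0,0],[0,0,0],[0,0,0],[0,0,0],[0,0,0]]' --xyz '[[0,0,-0.6],[0,0,-1],[0,0,-1],[0,0,-1],[0,0,-0.5]]' --gripper '[-1,-1,-1,-1,-1]'

```text
time_s: 8.57
tool_pos: [0.5592, 0.3506, 0.3429]
ee_rot: [[0.063, 0.998, 0.005], [0.998, -0.063, 0.001], [0.002, 0.005, -1.0]]
force: [0.3, 0.9, 0.1]
grip_width: 0.0
```

```bash
python3 - <<'E'
from h import *
import cv2
print(robot.observe()['tool_pos'])
im=robot.snapshot('wrist');cv2.imwrite('pics/w4.png',im)
im=robot.snapshot('scene');cv2.imwrite('pics/s4.png',cv2.resize(im[290:390,330:450],None,fx=5,fy=5))
E
```

```text
[0.55920749 0.35058442 0.34287813]
```

View pics/s4.png

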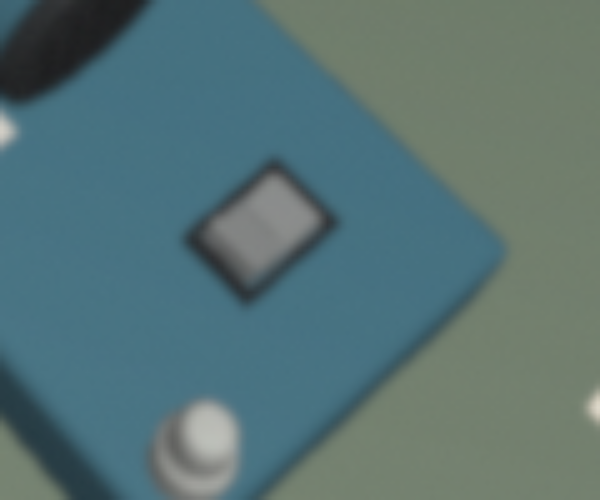

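The rocker is off: the far half now stands up, with its side visible at (245,270). Next I go to the stop button.

Call:
apply_moves --delta_rot '[[0,0,0],[0,0,0],[0,0,0],[0,0,0],[0,0,0]]' --xyz '[[-0.93,0.03,0],[-0.93,0.03,0],[-0.93,0.03,0],[-0.93,0.03,0],[-0.93,0.03,0]]' --gripper '[-1,-1,-1,-1,-1]'

```text
time_s: 9.3
tool_pos: [0.5492, 0.0697, 0.3362]
ee_rot: [[0.063, 0.998, -0.004], [0.998, -0.063, -0.001], [-0.001, -0.004, -1.0]]
force: [-0.1, -0.1, -0.2]
grip_width: -0.0
```

Call:
apply_moves --delta_rot '[[0,0,0],[0,0,0],[0,0,0],[0,0,0],[0,0,0]]' --xyz '[[-0.93,0.03,0],[-0.93,0.03,0],[-0.93,0.03,0],[-0.93,0.03,0],[-0.93,0.03,0]]' --gripper '[-1,-1,-1,-1,-1]'

```text
time_s: 9.93
tool_pos: [0.5406, -0.2091, 0.3362]
ee_rot: [[0.063, 0.998, -0.003], [0.998, -0.063, 0.001], [0.001, -0.004, -1.0]]
force: [0.8, 0.1, 0.7]
grip_width: 0.003
```

Call:
apply_moves --delta_rot '[[0,0,0],[0,0,0],[0,0,0],[0,0,0],[0,0,0]]' --xyz '[[0,0,0.9],[0,0,0.9],[0,0,0.9],[0,0,0],[0,0,0]]' --gripper '[-1,-1,-1,-1,-1]'

```text
time_s: 10.55
tool_pos: [0.542, -0.2075, 0.1781]
ee_rot: [[0.063, 0.998, 0.001], [0.998, -0.063, -0.001], [-0.001, 0.001, -1.0]]
force: [1.8, -0.6, 0.5]
grip_width: -0.003
```

```bash
python3 - <<'E'
from h import *
import cv2
o=robot.observe();print(o['tool_pos'],o['q'])
im=robot.snapshot('wrist');cv2.imwrite('pics/w5.png',im)
print(proj('wrist',[.5402,-.2047,.093]),proj('wrist',[.615,-.2033,.074]))
print(proj('wrist',o['tool_pos']+o['ee_rot'][:,2]*.017))
for l in("stop_top","start_top"):print(l,robot.boxes_of(l,'wrist'))
E
```

```text
[ 0.54201328 -0.20753464  0.17811741] [-4.81041308e-01  1.85857237e-01  1.10113006e-01  1.49357377e+00
 -3.06235688e-04 -4.18371710e-01]
(np.float64(285.4066883149704), np.float64(220.1311100211765)) (np.float64(291.6349691989378), np.float64(294.9268694649161))
(np.float64(282.42681577903187), np.float64(272.30094295795084))
stop_top [{'xyz': [0.5372, -0.2088, 0.0928], 'p': 0.57}, {'xyz': [0.5834, -0.4079, 0.1101], 'p': 0.4}]
start_top [{'xyz': [0.6714, -0.4129, 0.0919], 'p': 0.79}, {'xyz': [0.4083, -0.2675, 0.0582], 'p': 0.58}]
```

View pics/w5.png

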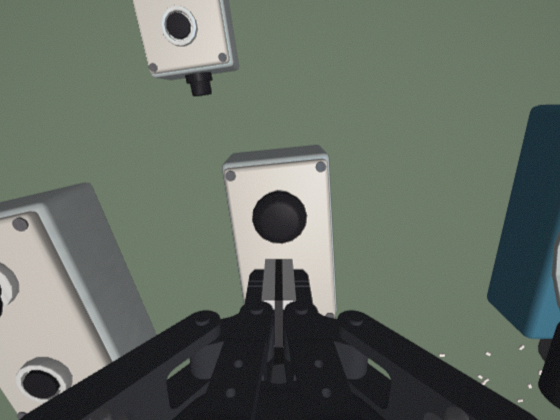

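Call:
apply_moves --delta_rot '[[0,0,0],[0,0,0],[0,0,0],[0,0,0]]' --xyz '[[0,-0.04,0.6],[0,0,0.35],[0,0,0.1],[0,0,0]]' --gripper '[-1,-1,-1,-1]'

```text
time_s: 11.2
tool_pos: [0.5404, -0.2076, 0.1158]
ee_rot: [[0.063, 0.998, 0.003], [0.998, -0.063, -0.002], [-0.001, 0.003, -1.0]]
force: [-0.4, 0.6, -0.0]
grip_width: -0.003
```

Call:
apply_moves --delta_rot '[[0,0,0],[0,0,0],[0,0,0],[0,0,0]]' --xyz '[[0,0,0.05],[0,0,0.05],[0,0,0],[0,0,0]]' --gripper '[-1,-1,-1,-1]'

```text
time_s: 11.7
tool_pos: [0.54, -0.2075, 0.1089]
ee_rot: [[0.063, 0.998, 0.002], [0.998, -0.063, -0.001], [-0.001, 0.002, -1.0]]
force: [2.8, -0.2, 2.5]
grip_width: -0.0
```

Call:
apply_moves --delta_rot '[[0,0,0],[0,0,0],[0,0,0],[0,0,0]]' --xyz '[[0,0,0.05],[0,0,0.04],[0,0,0],[0,0,0]]' --gripper '[-1,-1,-1,-1]'

```text
time_s: 12.2
tool_pos: [0.5401, -0.2075, 0.1037]
ee_rot: [[0.063, 0.998, 0.002], [0.998, -0.063, -0.001], [-0.001, 0.003, -1.0]]
force: [1.2, -1.9, 6.0]
grip_width: -0.001
```

Call:
apply_moves --delta_rot '[[0,0,0],[0,0,0],[0,0,0]]' --xyz '[[0,0,0.03],[0,0,0],[0,0,0]]' --gripper '[-1,-1,-1]'

```text
time_s: 12.58
tool_pos: [0.5401, -0.2075, 0.1036]
ee_rot: [[0.063, 0.998, 0.003], [0.998, -0.063, -0.002], [-0.002, 0.003, -1.0]]
force: [-0.4, 1.4, 11.4]
grip_width: 0.002
```

Call:
apply_moves --delta_rot '[[0,0,0],[0,0,0],[0,0,0],[0,0,0]]' --xyz '[[0,0,-0.6],[0,0,-1],[0,0,-1],[0,0,-0.7]]' --gripper '[-1,-1,-1,-1]'

```text
time_s: 13.08
tool_pos: [0.5386, -0.2068, 0.3004]
ee_rot: [[0.063, 0.998, -0.0], [0.998, -0.063, 0.0], [0.0, -0.0, -1.0]]
force: [0.3, -0.3, -0.0]
grip_width: 0.002
```

```bash
python3 - <<'E'
from h import *
import cv2
o=robot.observe();print(o['tool_pos'],o['force'])
im=robot.snapshot('wrist');im2=robot.snapshot('scene');cv2.imwrite('pics/s6.png',np.hstack([cv2.resize(im2[150:240,180:280],(500,450)),]))
cv2.imwrite('pics/w6.png',im)
for l in("stop_top","start_top"):print(l,robot.boxes_of(l,'scene'))
E
```

```text
[ 0.53862814 -0.20677256  0.30044428] [ 0.2600371  -0.32056507 -0.03960914]
stop_top [{'xyz': [0.579, -0.4238, 0.1182], 'p': 0.68}, {'xyz': [0.543, -0.1978, 0.0845], 'p': 0.61}, {'xyz': [0.3601, -0.2715, 0.0658], 'p': 0.37}]
start_top [{'xyz': [0.6781, 0.3877, 0.1095], 'p': 0.67}, {'xyz': [0.6752, -0.4151, 0.0961], 'p': 0.41}]
```

View pics/s6.png

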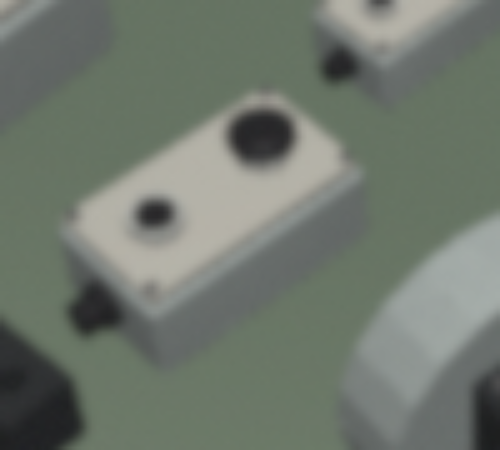

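```bash
python3 - <<'E'
import cv2,numpy as np
im2=cv2.imread('pics/scene0.png');cv2.imwrite('pics/s6b.png',cv2.resize(im2[150:240,180:280],(500,450)))
E
```

```text
(no output)
```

View pics/s6b.png

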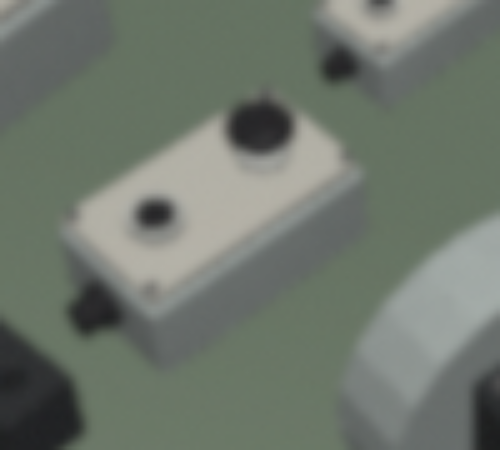

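The stop is down: the mushroom dropped from row 127 to 136 and its collar is hidden. Start is unchanged. Next I go over the lock.

Call:
apply_moves --delta_rot '[[0,0,0],[0,0,0],[0,0,0],[0,0,0],[0,0,0]]' --xyz '[[1,0.07,0],[1,0.07,0],[1,0.07,0],[1,0.07,0],[1,0.07,0]]' --gripper '[-1,-1,-1,-1,-1]'

```text
time_s: 13.9
tool_pos: [0.5775, 0.0929, 0.2951]
ee_rot: [[0.063, 0.998, -0.006], [0.998, -0.063, -0.0], [-0.001, -0.006, -1.0]]
force: [0.3, 0.1, 0.2]
grip_width: -0.001
```

Call:
apply_moves --delta_rot '[[0,0,0],[0,0,0]]' --xyz '[[0,0,0],[0,0,0]]' --gripper '[-1,-1]'

```text
time_s: 14.15
tool_pos: [0.5779, 0.0911, 0.296]
ee_rot: [[0.062, 0.998, -0.005], [0.998, -0.062, -0.001], [-0.001, -0.005, -1.0]]
force: [0.4, -0.3, 0.3]
grip_width: 0.004
```

```bash
python3 - <<'E'
from h import *
import cv2
o=robot.observe();print(o['tool_pos'],o['force'])
im=robot.snapshot('wrist');cv2.imwrite('pics/w7.png',im)
print(proj('wrist',[.58,.0908,.205]))
print(proj('wrist',o['tool_pos']+o['ee_rot'][:,2]*.017))
for l in("lock_top",):print(l,robot.boxes_of(l,'wrist'))
E
```

```text
[0.57785328 0.09106284 0.29598968] [ 0.36088847 -0.29784424  0.28682797]
(np.float64(281.39168312397544), np.float64(225.83639486773))
(np.float64(282.7699697066806), np.float64(275.93621614294335))
lock_top [{'xyz': [0.5787, 0.0902, 0.204], 'p': 0.64}, {'xyz': [0.5764, 0.3467, 0.0771], 'p': 0.48}]
```

View pics/w7.png

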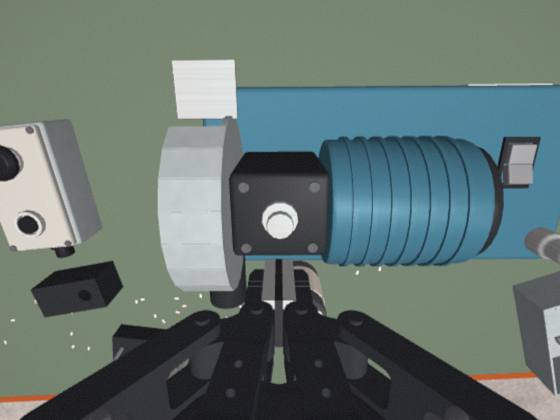

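Call:
apply_moves --delta_rot '[[0,0,1],[0,0,1],[0,0,1],[0,0,1],[0,0,1]]' --xyz '[[0,0,0],[0,0,0],[0,0,0],[0,0,0],[0,0,0]]' --gripper '[-1,-1,-1,-1,-1]'

```text
time_s: 14.88
tool_pos: [0.5788, 0.0891, 0.2984]
ee_rot: [[0.81, 0.586, -0.001], [0.586, -0.81, -0.0], [-0.001, -0.0, -1.0]]
force: [-0.1, 0.6, -0.1]
grip_width: 0.001
```

Call:
apply_moves --delta_rot '[[0,0,1],[0,0,1],[0,0,1],[0,0,1],[0,0,0]]' --xyz '[[0,0,0],[0,0,0],[0,0,0],[0,0,0],[0,0,0]]' --gripper '[-1,-1,-1,-1,-1]'

```text
time_s: 15.5
tool_pos: [0.5788, 0.0894, 0.2985]
ee_rot: [[0.998, -0.063, -0.001], [-0.063, -0.998, -0.0], [-0.001, 0.0, -1.0]]
force: [0.4, -0.5, -0.2]
grip_width: 0.002
```

Call:
apply_moves --delta_rot '[[0,0,0],[0,0,0],[0,0,0],[0,0,0]]' --xyz '[[0,0,0.5],[0,0,0.3],[0,0,0],[0,0,0]]' --gripper '[-1,-1,-1,-1]'

```text
time_s: 16.0
tool_pos: [0.5791, 0.0905, 0.2516]
ee_rot: [[0.998, -0.062, 0.001], [-0.062, -0.998, -0.0], [0.001, -0.0, -1.0]]
force: [0.5, 0.5, 0.9]
grip_width: 0.0
```

```bash
python3 - <<'E'
from h import *
import cv2
o=robot.observe();print(o['tool_pos'],o['force'],o['q'])
im=robot.snapshot('wrist');cv2.imwrite('pics/w8.png',im)
print(proj('wrist',[.58,.0908,.205]))
print(proj('wrist',o['tool_pos']+o['ee_rot'][:,2]*.017))
im2=robot.snapshot('scene');cv2.imwrite('pics/s8.png',cv2.resize(im2[150:310,230:390],(560,560)))
E
```

```text
[0.57911561 0.0905264  0.25155129] [0.49493474 0.46770071 0.89779387] [ 4.07103415e-02  2.10327474e-01  2.84158770e-01  1.64368088e+00
 -6.06280676e-05  1.67378879e+00]
(np.float64(281.82005690943464), np.float64(245.80914741415125))
(np.float64(280.87421603519914), np.float64(271.82776748888773))
```

View pics/w8.png

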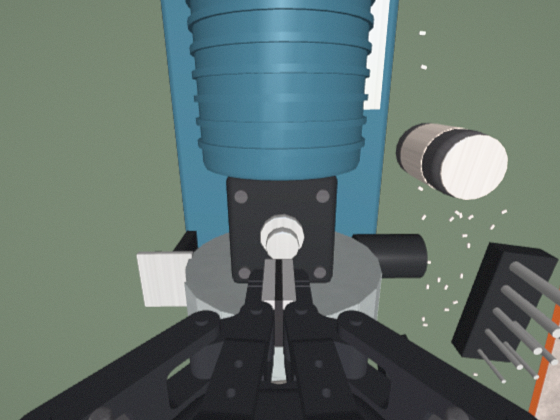

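View pics/s8.png

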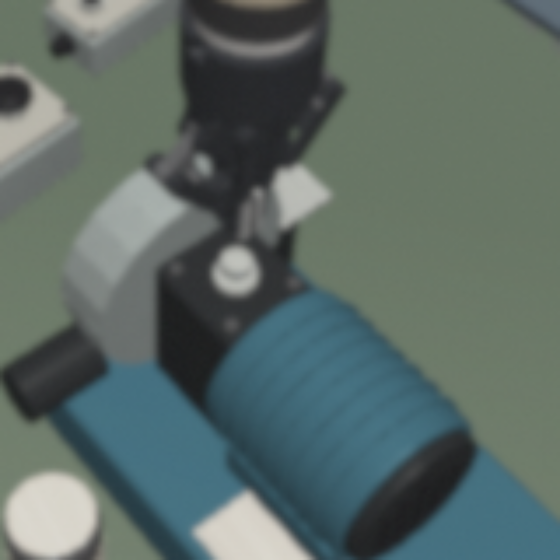

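Call:
apply_moves --delta_rot '[[0,0,0],[0,0,0],[0,0,0],[0,0,0]]' --xyz '[[0.02,0,0.3],[0,0,0.15],[0,0,0.08],[0,0,0]]' --gripper '[-1,-1,-1,-1]'

```text
time_s: 16.6
tool_pos: [0.5801, 0.091, 0.2197]
ee_rot: [[0.998, -0.063, 0.001], [-0.063, -0.998, -0.0], [0.001, 0.0, -1.0]]
force: [-0.4, -0.5, 2.1]
grip_width: 0.002
```

Call:
apply_moves --delta_rot '[[0,0,0],[0,0,0],[0,0,0],[0,0,0]]' --xyz '[[0,0,0.05],[0,0,0.04],[0,0,0],[0,0,0]]' --gripper '[-1,-1,-1,-1]'

```text
time_s: 17.1
tool_pos: [0.5802, 0.091, 0.2141]
ee_rot: [[0.998, -0.063, 0.001], [-0.063, -0.998, -0.0], [0.001, -0.0, -1.0]]
force: [-1.7, -0.6, 5.6]
grip_width: 0.005
```

Call:
apply_moves --delta_rot '[[0,0,0],[0,0,0],[0,0,0],[0,0,0]]' --xyz '[[0,0,0.03],[0,0,0.02],[0,0,0],[0,0,0]]' --gripper '[-1,-1,-1,-1]'

```text
time_s: 17.6
tool_pos: [0.5802, 0.091, 0.214]
ee_rot: [[0.998, -0.063, 0.003], [-0.063, -0.998, -0.0], [0.003, -0.0, -1.0]]
force: [-5.3, -0.8, 13.3]
grip_width: -0.005
```

Call:
apply_moves --delta_rot '[[0,0,0],[0,0,0],[0,0,0],[0,0,0]]' --xyz '[[0,0,0],[0,0,0],[0,0,0],[0,0,0]]' --gripper '[-1,-1,-1,-1]'

```text
time_s: 18.1
tool_pos: [0.5802, 0.091, 0.214]
ee_rot: [[0.998, -0.063, 0.003], [-0.063, -0.998, -0.0], [0.003, -0.0, -1.0]]
force: [-4.9, -0.6, 12.7]
grip_width: -0.003
```

```bash
python3 - <<'E'
from h import *
import cv2
cv2.imwrite('pics/w9.png',robot.snapshot('wrist'))
cv2.imwrite('pics/s9.png',robot.snapshot('scene'))
o=robot.observe();print(o['tool_pos'],o['force'],o['time_s'])
E
```

```text
[0.58021649 0.09097256 0.21396282] [-4.7327038  -0.79459837 13.10037043] 18.2
```

View pics/w9.png

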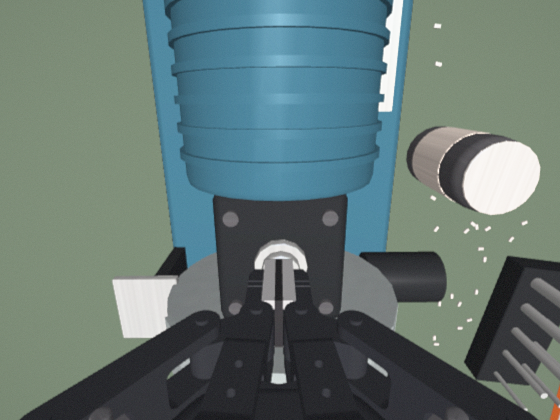

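View pics/s9.png

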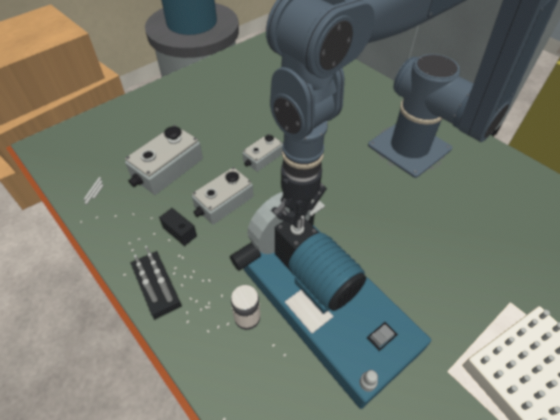

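The fingers sit on the lock button at (281,258). Tip height is 197 mm, against its stop, with a steady 13 N. The loose things are unmoved, so I hand in.

```bash
python3 -c "
from cell import robot
robot.sign_off()"
```

```text
the job is handed in; nothing more can be done
```

The grinder and the extractor are both switched off, and I handed in the job at about 18 s with the fingers still holding the spindle lock in. No verdict was reported, so this rests on my own checks.

- **Rocker:** I pressed its raised near end until it hit its stop at about 12 N. The picture afterwards showed the far half standing up, which means off.
- **Stop button:** I pushed the stop on the middle-sized station to its stop, with the fingertip at about 87 mm and 11 N. It stayed down, with its collar hidden in the picture. The start button looks unchanged.
- **Spindle lock:** The shut fingers hold it at its stop, with the fingertip at 197 mm and a steady push of about 13 N, plus about 5 N sideways.
- **Loose things:** The collet, block and can look unmoved in the last scene picture. I compared them by eye and did not measure them again.

The measurements disagreed only by 2–4 mm: the wrist camera and the top camera differed by that much on the rocker and stop positions. I adjusted for it before pressing the stop and the lock.

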